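# Turn a sawn stone core in its viewing cradle

### The job

Put the stone core into the raised vee cradle and turn it about its length so that its sawn flat face, now lying on the bench, faces the way the cradle's pointer leans. Leave it lying fully in both vees with one end pushed up against the end plate, let go, and do not disturb the dish, the stub of core and the jar.

Things in the scene. Friction and masses are not known exactly. Their poses are not given: they have to be found in the camera images.
- core: Grey stone core: cylinder 48 mm across, 130 mm long, about 0.55 kg, with one lighter flat sawn along its whole length (29 mm wide, 19 mm from the cylinder's axis; 43 mm from the flat across to the round side). Starts lying on the flat. Origin: centre of the flat. y runs along the length, z from the flat into the stone (the flat faces -z). Both ends are alike.
- core_mid (a point): Middle of the core on its cylinder axis: 19 mm from the centre of the flat along the core's z. It lies 19 mm above the bench at the start.
- cradle: Fixed aluminium vee cradle. Origin: centre of its underside on the bench; y along the vees, z up, x across. Base plate 110 (x) by 170 (y) by 18 mm high. Two upright vee rests, 12 mm wide in y, at y = -45 and +45 mm; the 78 mm gap between them is open down to the base plate, for the fingers. Vee faces slope 45 degrees, meet at z = 81 mm, rims at z = 110, x = -30 and 30 mm.
- seat (a point): Where the middle of the core's axis is when it lies on its round side in the vees against the end plate: 0, 1, 115 mm in the cradle's frame.
- end_plate (a point): Middle of the inner face of the upright end plate at the cradle's +y end (0, 66, 100 mm in the cradle's frame). The plate is 50 mm wide in x, 8 mm thick, its top at z = 119 mm. A core's end is to rest against this face.
- pointer: Dark steel pointer, 54 mm long, 8 mm thick, fixed on the cradle's end plate. Origin on the vees' axis (0, 70, 115 mm in the cradle's frame); its z axis is the way it leans, 45 degrees from upright towards the cradle's +x side, square to the vees. The core's flat is to face along this z axis (core's -z along pointer's +z).
- dish: Bystander: low glass dish, 90 mm wide, 18 mm high. Origin: centre of its underside.
- stub: Bystander: short round stub of stone core standing on end, 48 mm wide, 55 mm high. Origin: centre of its underside.
- jar: Bystander: jar with lid, 56 mm wide, 70 mm high. Origin: centre of its underside.

How it is judged:
By the outcome, as a careful person would: the job done as asked, in the order asked, and still so for the second after the job is handed in, with the robot touching nothing.
It also fails if it takes over 64 s, if anything falls off the work surface, if the arm or the gripper's body presses on something with over 40 N, if the wrist force passes 120 N, or if a joint passes its speed limit or range.

### The arm

A 6-joint arm with a two-finger parallel gripper is mounted at the origin on the work surface. World frame = base frame: x ahead of the robot, y to its left, z up, the work surface at z = 0. Lengths are in m, angles in rad, forces in N, time in s.
With the tool pointing down it reaches from about 0.3 to 0.775 m from the base axis. Payload 14.6 kg.
Tool frame: the origin (TCP) lies on the centre line of the jaws, within the pads' length; the fingertips stand 11 mm ahead of it and the grasp point (between the pads) lies 8 mm behind it (r.tip_reach is the distance from the TCP to the fingertips, in m); z points along the fingers, y is the line along which they close (so a half turn about z gives the same grasp; the last joint's range is limited). The gripper opens to 94 mm and grips with 3 to 60 N. Pads are 16 mm wide; open, the fingers measure 119 mm over their backs; the gripper's body (75 mm by 177 mm) begins 78 mm behind the grasp point.
Start: joints at [1.178, 0.3, 1.521, -0, 1.321, -0.067], TCP at [0.176, 0.521, 0.216] pointing down, gripper open.
Joint ranges: [-3.03, 3.03], [-0.79, 2.21], [0.23, 2.52], [-1.04, 4.18], [0, 3.07], [-2.55, 2.55]. Speed limits (rad/s): [2.22, 2.22, 2.57, 3.14, 3.14, 3.14].

### API

Orientations are given as a unit quaternion [x, y, z, w].
In Python, from cell import r gives the robot as it stands.
- The arm moves only by the shell command python3 -m jog 'ROWS' [FORCE]. ROWS is text: rows parted by semicolons, each of 5 numbers parted by spaces: the shift along the world's x, y, z in cm, then the turn about the world's z in rad, then the finger opening in cm, from 0 to 9.4. In form: tx ty tz spin claw; .... A call has exactly 5 rows; each row shifts and turns the commanded pose from where the row before left it; what a row does not reach is not made up. A row lasts 1/12 s, in which the tool goes at most 41.7 mm and 7.16 degrees, less where a joint would pass 70% of its speed; a pose out of reach is approached as far as the arm can. A call is refused whole if a number of a shift passes 4.17 or a number of a turn 0.125, either way. A call with a gripper value outside its range is refused whole. The fingers move at their own pace and stop on an object; FORCE is the grip in N (left out, the last holds). Time passes only in rows, so rows that do not move let the fingers close, or fill a call up. It gives the time, the measured TCP pose, the force, the opening and the grip force at its end, in the units of the state.
- r.get_obs(): the state, without advancing time (a new reading comes with each control period).
- r.get_image(name): name is "side" or "top" or "wrist"; returns (picture, depth): 420x560x3 uint8, blue, green, red; 420x560 float32, m along the optical axis (not along the pixel's ray), 0 where there is no reading.
- r.camera_info(name): a dict with "fx", "fy", "cx", "cy" (pixels), "k1" (the pictures are not rectified: a ray, as slopes to the right and down, at radius r is drawn at 1 + k1 r^2 times it, then the intrinsics apply), "view" (4x4, takes a point from world to camera coordinates). Camera axes: x right, y down, z forward; pixel columns grow to the right and rows downward; lengths in m; the calibration is good to about 2 mm. A picture is of the moment at which its call begins: read the wrist's pose just before it. camera_info takes no time and is no camera call; for the wrist camera it gives the pose at the moment of the call.
- r.finish_job(): hands the job in; it is judged then, once.
Trained networks look in the newest picture that a camera, given by its name, has taken for a name from the list of things; names that differ only in an ending like _2 or _b are one class to them, and where a whole thing is asked for, a point or a joint stands for the part that bears it (a point fixed in the world has none). Each returns a list of dicts, best first, with "p" (0 to 1); they miss things now and then, are a little off and sometimes report something else, mostly with a low value. They report only what shows in the picture. A call takes as long as a camera call.
- r.look_for(camera, label): "position" ([row, column] in pixels, amid what is visible of it).
The state is a dict: "t": time; "joint_pos": joint angles; "joint_velocities": joint speeds; "joint_torque": joint torques, N m; "position": TCP position; "tool_rot": TCP orientation; "contact_force": force on the tool from outside, world axes, zero at the start; "moment": the same for the moment, N m; "opening": opening from 0.0 (shut) to 1.0 (fully open); "grip_force": force on a finger pad.
Only numpy, scipy, OpenCV 4.12 (cv2) and the standard library are available. Lean on these libraries where they do the work, as an engineer would, in place of code of your own. Each camera call takes 0.05 s, during which the arm holds its last target. There are 200 camera calls.

## Working session

There is one attempt and no reset: what is moved stays moved. The work goes in short steps, Python scripts to look and compute and a shell command to move; the robot and the scene stay as the last step left them, time stands still between calls to the robot, and variables do not carry over. Pictures are saved under pics/ and viewed, at most 10 in all, crops included, and the job is handed in when it is done.

```bash
ls; mkdir -p pics
cat > h.py <<'E'
import numpy as np,cv2
from cell import r
def world(cam,uv,d,info=None):
    i=info or r.camera_info(cam)
    xd=(uv[...,0]-i["cx"])/i["fx"]; yd=(uv[...,1]-i["cy"])/i["fy"]
    rd=np.hypot(xd,yd); rr=rd.copy()
    for _ in range(20): rr=rd/(1+i["k1"]*rr**2)
    s=np.where(rd>0,rr/np.maximum(rd,1e-9),1)
    p=np.stack([xd*s*d,yd*s*d,d,np.ones_like(d)],-1)
    return (p@np.linalg.inv(np.array(i["view"])).T)[...,:3]
def cloud(cam):
    info=r.camera_info(cam); im,d=r.get_image(cam)
    v,u=np.mgrid[:d.shape[0],:d.shape[1]]
    return im,d,world(cam,np.stack([u,v],-1).astype(float),d.astype(float),info)
E
python3 - <<'E'
from h import *
for c in ("top","side"):
    im,d,P=cloud(c); cv2.imwrite(f"pics/{c}0.png",im); np.save(f"{c}.npy",P); 
    for n in ["core","cradle","pointer","end_plate","dish","stub","jar"]:
        for q in r.look_for(c,n)[:2]:
            a,b=map(int,q["position"]); print(c,n,round(q["p"],2),a,b,P[a,b].round(3))
print(r.get_obs())
E
```

```text
pics
top core 0.7 239 413 [ 0.514 -0.193  0.044]
top cradle 0.85 229 248 [0.53  0.16  0.019]
top pointer 0.39 263 245 [0.458 0.158 0.095]
top end_plate 0.68 229 247 [0.53  0.163 0.01 ]
top end_plate 0.59 153 339 [ 0.704 -0.038  0.003]
top dish 0.62 155 340 [ 0.699 -0.04   0.003]
top stub 0.7 212 142 [0.56  0.384 0.058]
top jar 0.8 256 142 [0.467 0.377 0.071]
side core 0.64 318 305 [ 0.505 -0.222  0.038]
side cradle 0.56 212 259 [0.517 0.163 0.02 ]
side pointer 0.43 316 303 [ 0.503 -0.214  0.036]
side end_plate 0.93 216 261 [0.518 0.145 0.019]
side stub 0.84 159 249 [0.55  0.368 0.054]
side jar 0.97 169 219 [0.453 0.366 0.042]
{'t': 0.8, 'joint_pos': array([ 1.17844717e+00,  2.99904831e-01,  1.52102263e+00, -9.00146186e-06,
        1.32069258e+00, -6.66084036e-02]), 'joint_velocities': array([ 5.79987863e-04,  3.70560752e-04, -1.43803289e-03,  1.15948445e-03,
        6.97373350e-05,  1.16338641e-03]), 'joint_torque': array([-4.69297520e-04, -5.31626451e+01, -3.52909291e+01,  7.08881998e-02,
        2.12617312e-02, -1.46826169e-04]), 'position': array([0.17600858, 0.52105857, 0.21643335]), 'tool_rot': array([ 1.62150160e-01,  9.86766095e-01, -1.43303097e-05,  1.13060656e-06]), 'contact_force': array([0.36499632, 0.35535997, 0.09654135]), 'moment': array([ 0.01219181, -0.03180998, -0.00578011]), 'grip_force': 0.0, 'opening': 0.9969300685997402}
```

View pics/top0.png

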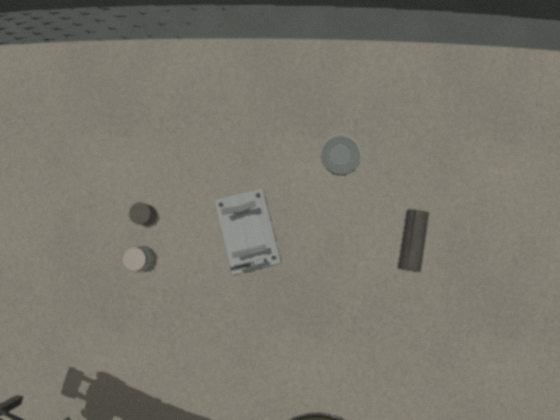

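View pics/side0.png

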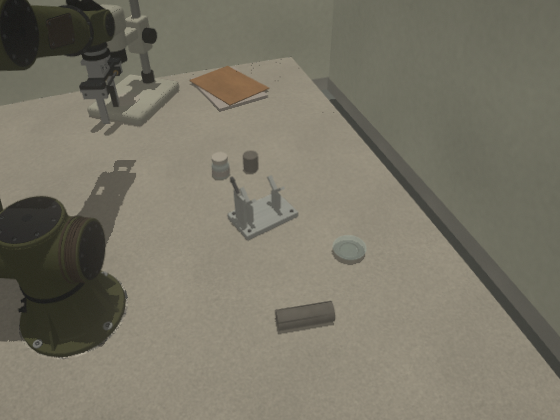

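The top picture shows the core at about (240,413) lying nearly along world x. The cradle is at (230,248), with its pointer and end plate on the robot's side at about (266,243) and leaning left, towards +y. The dish, stub and jar are clear of the path. Only yaw and shifts are available, so I'll tip and roll the core on the bench inside the open fingers, then grip it and place it. First I'll measure the poses.

```bash
cat >> h.py <<'E'
def corefit(P,c,rad=0.1,zmin=0.012):
    m=(np.hypot(P[...,0]-c[0],P[...,1]-c[1])<rad)&(P[...,2]>zmin)&(P[...,2]<0.2)
    Q=P[m]; (cx,cy),(w,h),a=cv2.minAreaRect((Q[:,:2]*1000).astype(np.float32))
    if w<h: w,h,a=h,w,a+90
    a=(a+90)%180-90
    return Q,np.array([cx,cy])/1000,(w,h),a
E
python3 - <<'E'
from h import *
P=np.load("top.npy")
Q,c,s,a=corefit(P,(0.51,-0.19)); print("core",c,s,a,np.percentile(Q[:,2],[50,95]))
Q,c,s,a=corefit(P,(0.53,0.16),0.13,0.010); print("cradle",c,s,a)
m=Q[:,2]<0.026;q=Q[m]; print("plate",cv2.minAreaRect((q[:,:2]*1000).astype(np.float32)),np.median(q[:,2]))
hi=Q[Q[:,2]>0.085]; print(len(hi)); 
ax=np.radians(a); u=np.array([np.cos(ax),np.sin(ax)]); v=np.array([-u[1],u[0]])
for q in hi[:200:2]: print(((q[:2]-c)@u*1000).round(),((q[:2]-c)@v*1000).round(),(q[2]*1000).round(),end=" | ")
i=r.camera_info("top"); print(np.array(i["view"]).round(3),i["fx"])
E
```

```text
core [ 0.51237909 -0.20089355] (129.5123748779297, 50.69925308227539) -8.418708801269531 [0.03914295 0.0442852 ]
cradle [0.52580743 0.16151698] (170.16525268554688, 110.46614837646484) 15.206910133361816
plate ((525.8074340820312, 161.51698303222656), (170.16525268554688, 110.46614837646484), 15.206910133361816) 0.01792493699251585
546
50.0 -28.0 112.0 | 50.0 -32.0 106.0 | 51.0 -21.0 102.0 | 49.0 -26.0 106.0 | 48.0 -30.0 108.0 | 48.0 -33.0 105.0 | 50.0 -17.0 100.0 | 49.0 -21.0 97.0 | 47.0 -25.0 107.0 | 46.0 -29.0 110.0 | 45.0 -33.0 109.0 | 51.0 -10.0 89.0 | 49.0 -14.0 96.0 | 48.0 -18.0 98.0 | 46.0 -23.0 104.0 | 45.0 -27.0 109.0 | 44.0 -31.0 108.0 | 43.0 -34.0 106.0 | 49.0 -8.0 91.0 | 48.0 -12.0 94.0 | 46.0 -16.0 98.0 | 45.0 -20.0 98.0 | 44.0 -24.0 103.0 | 42.0 -28.0 110.0 | 41.0 -32.0 110.0 | 51.0 5.0 85.0 | 49.0 -1.0 85.0 | 47.0 -7.0 90.0 | 46.0 -11.0 94.0 | 45.0 -15.0 97.0 | 43.0 -19.0 100.0 | 42.0 -23.0 102.0 | 40.0 -28.0 107.0 | 39.0 -32.0 110.0 | 51.0 18.0 101.0 | 50.0 15.0 95.0 | 49.0 11.0 93.0 | 49.0 8.0 88.0 | 45.0 -8.0 88.0 | 44.0 -13.0 92.0 | 42.0 -17.0 99.0 | 41.0 -21.0 10
[... 464 characters left out ...]
8.0 34.0 108.0 | 46.0 30.0 112.0 | 46.0 27.0 109.0 | 46.0 23.0 101.0 | 44.0 19.0 103.0 | 44.0 16.0 99.0 | 43.0 12.0 96.0 | 43.0 9.0 87.0 | 42.0 5.0 85.0 | 39.0 -9.0 88.0 | 45.0 33.0 108.0 | 44.0 29.0 110.0 | 44.0 25.0 107.0 | 42.0 20.0 104.0 | 42.0 16.0 98.0 | 41.0 13.0 96.0 | 41.0 9.0 94.0 | 40.0 6.0 85.0 | 44.0 34.0 106.0 | 42.0 29.0 111.0 | 42.0 26.0 105.0 | 41.0 22.0 105.0 | 40.0 19.0 100.0 | 40.0 15.0 96.0 | 39.0 11.0 94.0 | 39.0 8.0 86.0 | 41.0 32.0 106.0 | 40.0 28.0 110.0 | 40.0 25.0 103.0 | 39.0 21.0 102.0 | 39.0 18.0 90.0 | 39.0 32.0 108.0 | [[ 0.019 -1.    -0.017  0.08 ]
 [-0.998 -0.018 -0.064  0.554]
 [ 0.064  0.018 -0.998  1.022]
 [ 0.     0.     0.     1.   ]] 478.60650224813537
```

```bash
python3 -m jog '1.7 -3.6 0 0.009 9.4;1.7 -3.6 0 0.009 9.4;1.7 -3.6 0 0.009 9.4;1.7 -3.6 0 0.009 9.4;1.7 -3.6 0 0.009 9.4'
python3 -m jog '1.7 -3.6 0 0.009 9.4;1.7 -3.6 0 0.009 9.4;1.7 -3.6 0 0.009 9.4;1.7 -3.6 0 0.009 9.4;1.7 -3.6 0 0.009 9.4'
python3 -m jog '1.7 -3.6 0 0.009 9.4;1.7 -3.6 0 0.009 9.4;1.7 -3.6 0 0.009 9.4;1.7 -3.6 0 0.009 9.4;1.7 -3.6 0 0.009 9.4'
python3 -m jog '1.7 -3.6 0 0.009 9.4;1.7 -3.6 0 0.009 9.4;1.7 -3.6 0 0.009 9.4;1.4 -3.6 0 0.009 9.4;1.4 -3.6 0 0.009 9.4'
python3 -m jog '0 0 0 0 9.4;0 0 0 0 9.4;0 0 0 0 9.4;0 0 0 0 9.4;0 0 0 0 9.4'
cat >> h.py <<'E'
from scipy.spatial.transform import Rotation as Ro
def tool():
    o=r.get_obs(); R=Ro.from_quat(o["tool_rot"]).as_matrix(); p=o["position"]
    print("t",round(o["t"],2),"tcp",(p*1000).round(1),"y-dir",round(np.degrees(np.arctan2(R[1,1],R[0,1])),2),"F",o["contact_force"].round(1),"grip",round(o["grip_force"],1),"open mm",round(o["opening"]*94,1),"j6",o["joint_pos"][5].round(2))
E
python3 - <<'E'
from h import *
tool(); im,d,P=cloud("wrist"); cv2.imwrite("pics/w1.png",im); np.save("w.npy",P)
Q,c,s,a=corefit(P,(0.51,-0.19)); print("core",c,s,a,np.percentile(Q[:,2],[50,95]))
Q,c,s,a=corefit(P,(0.51,-0.19),.1,.025); print("core",c,s,a)
E
```

```text
t: 1.22
position: [0.2613, 0.3394, 0.2165]
tool_rot: [0.139, 0.99, 0.0, 0.0]
contact_force: [0.5, 0.4, -0.1]
opening: 1.002
grip_force: 0.0
t: 1.63
position: [0.3464, 0.1592, 0.2168]
tool_rot: [0.117, 0.993, 0.0, 0.0]
contact_force: [-0.2, 1.3, 1.0]
opening: 1.001
grip_force: 0.0
t: 2.05
position: [0.4315, -0.0211, 0.2167]
tool_rot: [0.095, 0.995, -0.0, 0.0]
contact_force: [0.1, 0.8, -0.0]
opening: 1.003
grip_force: 0.0
t: 2.47
position: [0.5104, -0.201, 0.2164]
tool_rot: [0.073, 0.997, -0.0, 0.0]
contact_force: [0.1, 1.8, 0.5]
opening: 1.002
grip_force: 0.0
t: 2.88
position: [0.51, -0.1979, 0.2168]
tool_rot: [0.072, 0.997, -0.0, 0.0]
contact_force: [0.3, -0.5, -0.6]
opening: 1.001
grip_force: 0.0
t 2.88 tcp [ 510.  -197.9  216.8] y-dir 81.72 F [ 0.3 -0.5 -0.6] grip 0.0 open mm 94.1 j6 -1.86
core [ 0.51350214 -0.20141168] (130.58004760742188, 47.820472717285156) -8.243675231933594 [0.04050409 0.04388321]
core [ 0.51351056 -0.20143863] (130.611328125, 46.8895263671875) -8.33880615234375
```

View pics/w1.png

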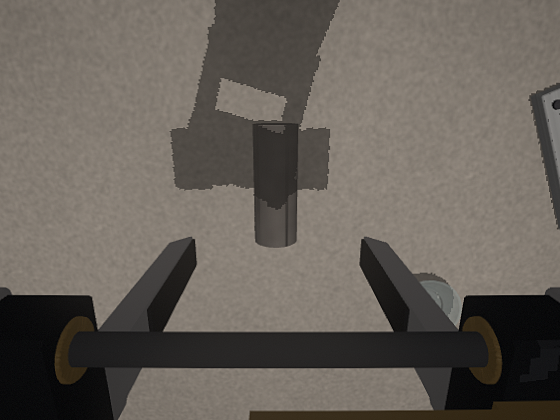

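The wrist view shows the core between the open fingers at about (185,275), and its fitted size of 131×48 mm matches the one given. Next I go down around it, make the cage narrower, then push and lift with the +y finger to tip the core.

```bash
python3 -m jog '0.35 -0.35 -2 0 9.4;0 0 -4 0 9.4;0 0 -4 0 9.4;0 0 -4 0 9.4;0 0 -3 0 9.4'
python3 -m jog '0 0 -2 0 6;0 0 -1.2 0 6;0 0 0 0 6;0 0 0 0 6;0 0 0 0 6'
python3 -m jog '0 0 0 0 6;0 0 0 0 6;0 0 0 0 6;0 0 0 0 6;0 0 0 0 6'
python3 - <<'E'
from h import *
tool()
E
```

```text
t: 3.35
position: [0.5126, -0.2014, 0.0439]
tool_rot: [0.072, 0.997, 0.0, -0.001]
contact_force: [0.2, -1.1, -0.3]
opening: 1.001
grip_force: 0.0
t: 3.77
position: [0.5142, -0.2025, 0.0158]
tool_rot: [0.073, 0.997, -0.0, 0.001]
contact_force: [-0.6, -0.7, 0.3]
opening: 0.682
grip_force: 0.0
t: 4.18
position: [0.5136, -0.2025, 0.0146]
tool_rot: [0.073, 0.997, -0.0, 0.0]
contact_force: [-0.4, 0.6, -0.4]
opening: 0.638
grip_force: 0.0
t 4.18 tcp [ 513.6 -202.5   14.6] y-dir 81.64 F [-0.4  0.6 -0.4] grip 0.0 open mm 60.0 j6 -1.87
```

```bash
python3 -m jog '-0.04 -0.3 0 0 6;-0.04 -0.3 0 0 6;-0.04 -0.3 0.7 0 6;-0.04 -0.3 0.6 0 6;-0.04 -0.3 0.5 0 6'
python3 -m jog '-0.04 -0.3 0.4 0 6;-0.04 -0.3 0.2 0 6;0 0 0 0 6;0 0 0 0 6;0 0 0 0 6'
cat >> h.py <<'E'
def section(cam,c,a=-8.3,name=None,im_only=False,zmin=.004):
    im,d,P=cloud(cam)
    if name: cv2.imwrite(name,im)
    u=np.array([np.cos(np.radians(a)),np.sin(np.radians(a))]); v=np.array([-u[1],u[0]])
    q=P.reshape(-1,3); e=q[:,:2]-np.array(c)
    m=(abs(e@u)<.055)&(abs(e@v)<.06)&(q[:,2]>zmin)&(q[:,2]<.2)
    return im,P,np.c_[e[m]@u,e[m]@v,q[m][:,2]]*1000
E
python3 - <<'E'
from h import *
tool(); im,P,S=section("top",(.513,-.215),name="pics/t2.png")
for lo in range(-50,60,5):
    k=S[(S[:,1]>=lo)&(S[:,1]<lo+5)]
    if len(k): print(lo,len(k),np.percentile(k[:,2],[5,50,95]).round(1))
x=r.get_image("side")[0]; cv2.imwrite("pics/s2.png",cv2.resize(x[250:400,220:420],None,fx=3,fy=3))
E
```

```text
t: 4.6
position: [0.5116, -0.218, 0.0334]
tool_rot: [0.073, 0.997, -0.0, 0.0]
contact_force: [0.7, 0.8, -0.9]
opening: 0.637
grip_force: 0.3
t: 5.02
position: [0.5106, -0.2234, 0.0382]
tool_rot: [0.073, 0.997, -0.0, -0.0]
contact_force: [-0.2, -0.5, -0.5]
opening: 0.638
grip_force: 0.0
t 5.02 tcp [ 510.6 -223.4   38.2] y-dir 81.64 F [-0.2 -0.5 -0.5] grip 0.0 open mm 59.9 j6 -1.9
-25 3 [45.8 46.6 47. ]
-20 12 [46.4 48.1 50.5]
-15 43 [43.5 47.1 50.8]
-10 54 [42.7 46.6 49.6]
-5 49 [39.2 44.  47.6]
0 49 [35.3 40.7 45.1]
5 43 [30.1 34.  39. ]
10 3 [  5.3   6.6 127.5]
15 9 [ 58.1 140.1 142. ]
20 55 [101.3 149.  168.2]
25 93 [146.  149.3 168. ]
30 87 [145.9 148.9 167.6]
35 94 [146.2 149.1 169.4]
40 89 [143.  148.5 167.4]
45 30 [140.4 166.7 169.1]
50 81 [165.1 167.2 169.8]
55 96 [164.5 167.3 169.8]
```

View pics/s2.png

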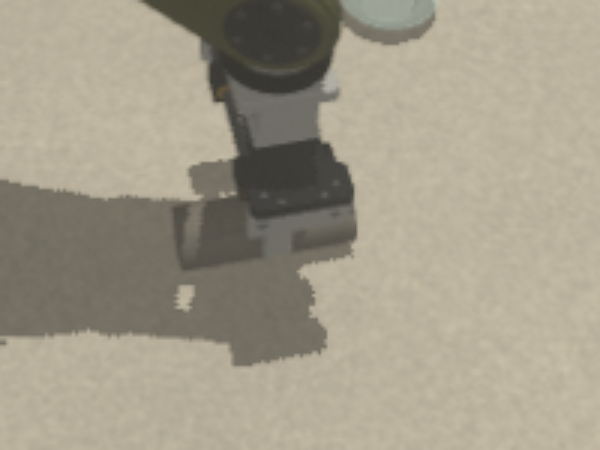

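Its top is now about 48 mm high, so it has tipped onto its round side. I'll lower the fingers, narrow the cage and look at the flat from the wrist.

```bash
python3 -m jog '0 0 -0.7 0 6;0 0 -0.7 0 6;0 0 -0.6 0 5.2;0 0 0 0 5.2;0 0 0 0 5.2'
python3 - <<'E'
from h import *
tool(); im,P,S=section("wrist",(.513,-.225),name="pics/w3.png")
S=S[S[:,2]<60]
for x0 in (20,35):
  K=S[(S[:,0]>x0)&(S[:,0]<x0+15)]
  for lo in range(-40,40,4):
    k=K[(K[:,1]>=lo)&(K[:,1]<lo+4)]
    if len(k): print(x0,lo,len(k),np.percentile(k[:,2],[10,50,90]).round(1))
E
```

```text
t: 5.53
position: [0.5104, -0.2232, 0.0177]
tool_rot: [0.073, 0.997, 0.0, -0.001]
contact_force: [1.0, 0.2, -1.0]
opening: 0.556
grip_force: 0.0
t 5.53 tcp [ 510.4 -223.2   17.7] y-dir 81.65 F [ 1.   0.2 -1. ] grip 0.0 open mm 52.2 j6 -1.9
20 -24 51 [30.1 33.3 34.6]
20 -20 88 [35.8 38.4 40.4]
20 -16 74 [41.2 42.7 44. ]
20 -12 54 [44.6 45.5 46.3]
20 -8 37 [46.3 47.  47.8]
20 -4 29 [47.4 47.8 48.5]
20 0 29 [47.4 48.3 49. ]
20 4 30 [47.3 47.9 48.3]
20 8 42 [45.6 47.1 47.8]
20 12 58 [43.6 45.1 45.7]
20 16 79 [40.1 41.9 43.4]
20 20 93 [33.6 37.2 39.3]
20 24 26 [28.  30.9 32.2]
35 -20 3 [39.9 40.5 40.7]
35 -16 36 [41.7 42.9 44.2]
35 -12 69 [44.6 45.7 46.9]
35 -8 93 [46.6 47.2 48. ]
35 -4 103 [47.4 48.1 49. ]
35 0 111 [47.7 48.3 49. ]
35 4 101 [47.2 48.  48.8]
35 8 84 [45.9 46.7 47.5]
35 12 55 [43.8 45.  45.9]
35 16 24 [41.  42.7 43.9]
35 20 1 [39.7 39.7 39.7]
```

View pics/w3.png

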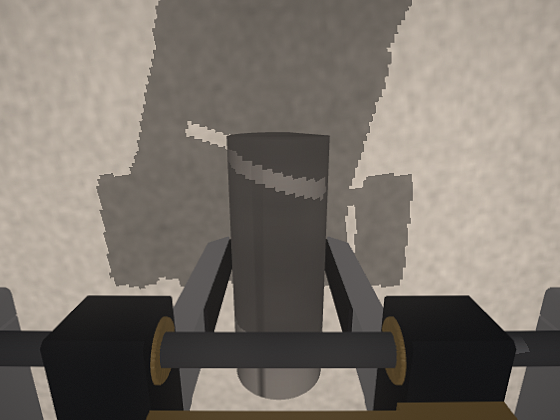

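The core shows round over the whole top, so the flat is still low on the +y side (right in the picture). I'll keep rolling.

```bash
python3 -m jog '-0.04 -0.25 0 0 5.2;-0.04 -0.25 0 0 5.2;-0.04 -0.25 0 0 5.2;-0.04 -0.25 0 0 5.2;-0.04 -0.25 0 0 5.2'
python3 -m jog '-0.04 -0.25 0 0 5.2;-0.04 -0.25 0 0 5.2;-0.04 -0.25 0 0 5.2;0 0 0 0 5.2;0 0 0 0 5.2'
cat >> h.py <<'E'
def roll(cam,c,a=-8.3,name=None,lo=10,hi=55,zb=0,lims=(-55,60)):
    """cross-section: fit the flat = the best line at 19 mm from axis; axis free"""
    from scipy.optimize import least_squares
    im,P,S=section(cam,c,a,name,zmin=zb+.004); S=S[(S[:,0]>lo)&(S[:,0]<hi)&(S[:,2]<zb*1000+60)]
    y,z=S[:,1],S[:,2]
    def f(p):
        d=np.c_[y-p[0],z-p[1]]; n=np.array([np.cos(p[2]),np.sin(p[2])])
        rr=np.hypot(*d.T); s=d@n; l=d@np.array([-n[1],n[0]])
        return np.where(s>19*rr/24-0.0, np.where(np.abs(l)<=14.7*s/19,s-19,rr-24),rr-24)
    best=min((least_squares(f,[y.mean(),zb*1000+24,t],loss="soft_l1",x_scale=[1,1,.02],diff_step=1e-3) for t in np.radians(np.arange(-60,181,10))),key=lambda q:q.cost)
    p=best.x; print(len(y),"axis v,z",p[:2].round(1),"flat elev deg (0=+v,90=up)",np.degrees(p[2]).round(1),"cost",round(best.cost/len(y),3))
    v=np.array([-np.sin(np.radians(a)),np.cos(np.radians(a))]); print("axis xy",(np.array(c)+v*p[0]/1000).round(4))
    return p,S
E
python3 - <<'E'
from h import *
tool(); roll("wrist",(.508,-.245),name="pics/w4.png")
E
```

```text
t: 6.0
position: [0.5087, -0.2363, 0.0186]
tool_rot: [0.073, 0.997, -0.0, 0.0]
contact_force: [-0.3, 0.2, -0.1]
opening: 0.553
grip_force: 0.0
t: 6.42
position: [0.5075, -0.2437, 0.0185]
tool_rot: [0.073, 0.997, -0.0, 0.0]
contact_force: [-0.1, -0.9, 1.2]
opening: 0.554
grip_force: 0.6
t 6.42 tcp [ 507.5 -243.7   18.5] y-dir 81.64 F [-0.1 -0.9  1.2] grip 0.6 open mm 52.1 j6 -1.94
3481 axis v,z [-0.8 24.5] flat elev deg (0=+v,90=up) 16.3 cost 0.093
axis xy [ 0.5079 -0.2458]
```

```bash
python3 -m jog '-0.03 -0.24 0 0 5.2;-0.03 -0.24 0 0 5.2;-0.03 -0.24 0 0 5.2;-0.03 -0.24 0 0 5.2;-0.03 -0.24 0 0 5.2'
python3 -m jog '0 0 0 0 5.2;0 0 0 0 5.2;0 0 0 0 5.2;0 0 0 0 5.2;0 0 0 0 5.2'
python3 - <<'E'
from h import *
tool(); roll("wrist",(.508,-.258),name="pics/w5.png")
E
```

```text
t: 6.88
position: [0.506, -0.2557, 0.0184]
tool_rot: [0.073, 0.997, 0.0, -0.0]
contact_force: [0.1, 0.4, -0.9]
opening: 0.554
grip_force: 0.0
t: 7.3
position: [0.5061, -0.2554, 0.0184]
tool_rot: [0.073, 0.997, -0.0, -0.0]
contact_force: [0.2, -0.4, -0.2]
opening: 0.553
grip_force: 0.1
t 7.3 tcp [ 506.1 -255.4   18.4] y-dir 81.65 F [ 0.2 -0.4 -0.2] grip 0.1 open mm 52.0 j6 -1.96
3568 axis v,z [ 0.5 24.6] flat elev deg (0=+v,90=up) 44.4 cost 0.086
axis xy [ 0.5081 -0.2575]
```

View pics/w5.png

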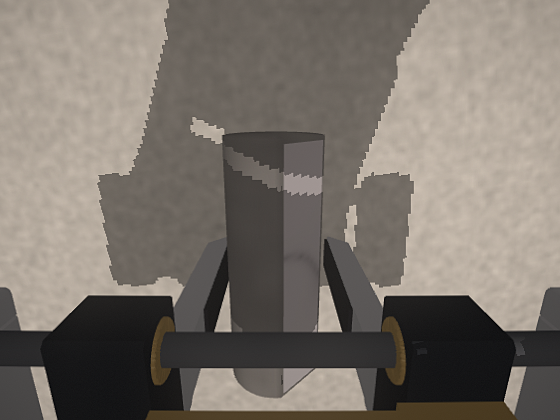

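The flat now faces up and to the +y side (right, from (283,140) to (320,390)), with a fitted elevation of 44.4°. I'll centre the tool and grip.

```bash
python3 -m jog '-0.03 -0.18 0 0 5.2;0 0 0 0 5.2;0 0 0 0 5;0 0 0 0 4.8;0 0 0 0 4.6' 20
python3 -m jog '0 0 0 0 4.2;0 0 0 0 4;0 0 0 0 4;0 0 0 0 4;0 0 0 0 4' 30
python3 -m jog '0 0 0.5 0 4;0 0 1 0 4;0 0 2 0 4;0 0 2 0 4;0 0 2 0 4'
python3 -m jog '0 0 2 0 4;0 0 2 0 4;0 0 2 0 4;0 0 2 0 4;0 0 1 0 4'
python3 -m jog '0 0 1 0 4;0 0 0 0 4;0 0 0 0 4;0 0 0 0 4;0 0 0 0 4'
python3 - <<'E'
from h import *
tool(); z=r.get_obs()["position"][2]; p,S=roll("wrist",(.508,-.258),zb=z-.018,lo=10,hi=50,name="pics/w6.png")
P=cloud("wrist")[2]; m=(P[...,2]>z-.01)&(P[...,2]<z+.04); e=P[m][:,:2]-np.array([.508,-.258]); u=np.array([.9895,-.1443])
s=e@u; k=abs(e@np.array([.1443,.9895]))<.02
print("ends u",np.percentile(s[k],[0,.5,99.5,100]).round(4))
for a in (20,30,40,50,58): 
    q=S[(S[:,0]>a-5)&(S[:,0]<a+5)]; print(a,np.percentile(q[:,2],95).round(1))
im,d,P=cloud("top"); m=(P[...,2]>z-.01)&(P[...,2]<z+.04); e=P[m][:,:2]-np.array([.508,-.258]); s=e@u; k=(abs(e@np.array([.1443,.9895]))<.02)&(abs(s)<.1)
print("top ends",np.percentile(s[k],[0,1,99,100]).round(4)); Z=P[m][:,2][k]
for a in (-.055,-.035,.035,.055): print(a,np.percentile(Z[abs(s[k]-a)<.008],95).round(4))
E
```

```text
t: 7.77
position: [0.5057, -0.2572, 0.0185]
tool_rot: [0.073, 0.997, 0.0, 0.0]
contact_force: [0.2, -0.3, 0.6]
opening: 0.501
grip_force: 20.0
t: 8.18
position: [0.5057, -0.2572, 0.0185]
tool_rot: [0.073, 0.997, 0.0, 0.0]
contact_force: [-0.3, -0.4, -0.6]
opening: 0.503
grip_force: 30.0
t: 8.6
position: [0.5055, -0.2571, 0.0948]
tool_rot: [0.073, 0.997, 0.0, -0.0]
contact_force: [-0.4, 0.0, -5.0]
opening: 0.501
grip_force: 30.0
t: 9.02
position: [0.5061, -0.2574, 0.1865]
tool_rot: [0.073, 0.997, -0.001, 0.001]
contact_force: [0.9, 0.8, -5.2]
opening: 0.501
grip_force: 30.0
t: 9.43
position: [0.5054, -0.257, 0.1923]
tool_rot: [0.073, 0.997, 0.0, -0.001]
contact_force: [0.2, -0.6, -5.4]
opening: 0.505
grip_force: 30.0
t 9.43 tcp [ 505.4 -257.   192.3] y-dir 81.65 F [ 0.2 -0.6 -5.4] grip 30.0 open mm 47.4 j6 -1.96
2 axis v,z [ 46.1 189.5] flat elev deg (0=+v,90=up) -60.0 cost 0.0
axis xy [ 0.5147 -0.2123]
ends u [-0.0686 -0.0685  0.0608  0.0626]
20 199.6Traceback (most recent call last):
  File "<stdin>", line 7, in <module>
    return _quantile_unchecked(
        a, q, axis, out, overwrite_input, method, keepdims, weights)
    return _ureduce(a,
                    func=_quantile_ureduce_func,
    ...<5 lines>...
                    overwrite_input=overwrite_input,
                    method=method)
    r = func(a, **kwargs)
    result = _quantile(arr,
                       quantiles=q,
    ...<2 lines>...
                       out=out,
                       weights=wgt)
    slices_having_nans = np.isnan(arr[-1, ...])
                                  ~~~^^^^^^^^^
IndexError: index -1 is out of bounds for axis 0 with size 0
```

```bash
sed -i 's/(q\[:,2\]<.2)/(q[:,2]<.26)/' h.py
python3 - <<'E'
from h import *
tool(); z=r.get_obs()["position"][2]; p,S=roll("wrist",(.508,-.258),zb=z-.018,lo=10,hi=55)
for a in (15,30,45,55): 
    q=S[(S[:,0]>a-5)&(S[:,0]<a+5)]; print(a,len(q),np.percentile(q[:,2],95).round(1))
p,S=roll("top",(.508,-.258),zb=z-.018,lo=-60,hi=60)
for a in (-55,-40,35,45,55): 
    q=S[(S[:,0]>a-6)&(S[:,0]<a+6)]; print(a,len(q),np.percentile(q[:,2],90).round(1))
E
```

```text
t 9.53 tcp [ 505.5 -257.1  192.6] y-dir 81.65 F [-0.4 -0.1 -5.1] grip 30.0 open mm 47.5 j6 -1.96
3563 axis v,z [  0.6 198.8] flat elev deg (0=+v,90=up) 44.2 cost 0.084
axis xy [ 0.5081 -0.2574]
15 1585 222.9
30 361 216.0
45 462 223.1
55 510 223.0
534 axis v,z [  0.8 198.2] flat elev deg (0=+v,90=up) 42.1 cost 0.581
axis xy [ 0.5081 -0.2572]
-55 71 222.4
-40 151 222.5
35 15 219.1
45 125 222.4
55 93 222.7
```

```bash
python3 -m jog '0.2 2 0.5 0 4;0.2 3.5 0.5 0 4;0.2 3.5 0.5 0 4;0.2 3.5 0.5 0 4;0.2 3.5 0 0 4'
python3 -m jog '0.2 3.5 0 0.01 4;0.2 2.5 0 0.034 4;0.2 1 0 0.034 4;0 0 0 0.034 4;0 0 0 0 4'
python3 - <<'E'
from h import *
tool()
for c in ("wrist","top"):
    im,d,P=cloud(c); cv2.imwrite(f"pics/{c}7.png",im)
    q=P[(P[...,2]>.008)&(P[...,2]<.026)&(np.hypot(P[...,0]-.526,P[...,1]-.161)<.12)]
    print(c,len(q),cv2.minAreaRect((q[:,:2]*1000).astype(np.float32)))
    th=np.radians(15.2);u=np.array([np.cos(th),np.sin(th)]);v=np.array([-u[1],u[0]])
    h=P[(P[...,2]>.08)&(P[...,2]<.106)&(np.hypot(P[...,0]-.526,P[...,1]-.161)<.09)]
    e=(h[:,:2]-[.5258,.1615])*1000; eu,ev,z=e@u,e@v,h[:,2]*1000
    for s in (45,-45):
        k=(abs(eu-s)<9)
        # vee: z=81+|ev-c|: fit c from each side
        from scipy.optimize import least_squares
        if k.sum()>30:
            f=least_squares(lambda p:z[k]-p[1]-abs(ev[k]-p[0]),[0,81],loss="soft_l1"); print(s,k.sum(),f.x.round(2))
E
```

```text
t: 10.05
position: [0.5158, -0.0958, 0.2143]
tool_rot: [0.073, 0.997, -0.0, 0.001]
contact_force: [1.2, -0.3, -5.1]
opening: 0.504
grip_force: 30.0
t: 10.47
position: [0.5218, -0.0269, 0.2134]
tool_rot: [0.015, 1.0, -0.0, -0.0]
contact_force: [0.3, -0.8, -4.9]
opening: 0.502
grip_force: 30.0
t 10.47 tcp [521.8 -26.9 213.4] y-dir 88.25 F [ 0.3 -0.8 -4.9] grip 30.0 open mm 47.2 j6 -1.66
wrist 11177 ((527.6846313476562, 161.5155029296875), (171.2271270751953, 110.2495346069336), 14.882697105407715)
45 1012 [-0.56 80.36]
-45 1098 [ 0.16 80.87]
top 3280 ((525.7183227539062, 161.61953735351562), (170.08827209472656, 110.67314910888672), 15.21980094909668)
45 171 [-0.11 80.71]
-45 158 [-0.18 80.77]
```

View pics/wrist7.png

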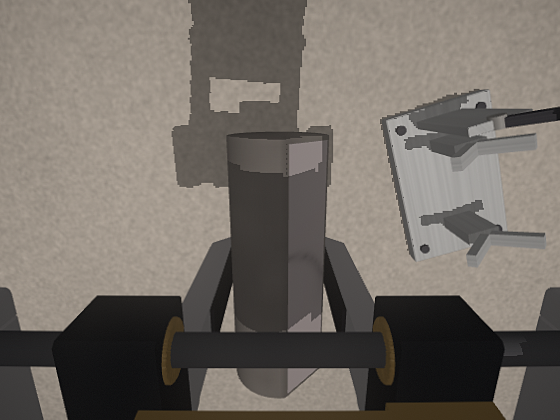

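The wrist view shows the core held firmly with its flat to the right, and the cradle at (440,180) with both vees clear. Both cameras agree on the cradle's pose to within 2 mm. I'll move above it.

```bash
python3 -m jog '0.12 1.5 0 0.042 4;0.12 2.7 0 0.042 4;0.12 3.2 0 0.042 4;0.12 3.2 0 0.042 4;0.12 3.2 0 0.042 4'
python3 -m jog '0.12 2.7 0 0.042 4;0.12 1.6 0 0.042 4;0 0.84 0 0 4;0 0 0 0 4;0 0 0 0 4'
python3 - <<'E'
from h import *
tool(); z=r.get_obs()["position"][2]; roll("wrist",(.53,.1625),a=15.1,zb=z-.018,lo=-55,hi=-10)
E
```

```text
t: 10.98
position: [0.5278, 0.1113, 0.2135]
tool_rot: [-0.088, 0.996, -0.0, 0.0]
contact_force: [0.0, -0.2, -4.7]
opening: 0.502
grip_force: 30.0
t: 11.4
position: [0.5302, 0.1613, 0.2133]
tool_rot: [-0.129, 0.992, -0.0, -0.0]
contact_force: [0.2, -0.3, -5.4]
opening: 0.503
grip_force: 30.0
t 11.4 tcp [530.2 161.3 213.3] y-dir 104.79 F [ 0.2 -0.3 -5.4] grip 30.0 open mm 47.3 j6 -1.6
9263 axis v,z [ -1.5 219.2] flat elev deg (0=+v,90=up) 44.0 cost 0.098
axis xy [0.5304 0.1611]
```

```bash
python3 -m jog '-0.03 0.12 -1 0.005 4;0 0 -2.5 0 4;0 0 -2.5 0 4;0 0 -2 0 4;0 0 -1 0 4'
python3 -m jog '0 0 -0.6 0 4;0 0 -0.3 0 4;0 0 -0.2 0 4;0 0 0 0 4;0 0 0 0 4'
python3 - <<'E'
from h import *
tool(); z=r.get_obs()["position"][2]; roll("wrist",(.53,.1625),a=15.1,zb=z-.018,lo=-55,hi=-10,name="pics/w8.png")
E
```

```text
t: 11.87
position: [0.5287, 0.1621, 0.1203]
tool_rot: [-0.131, 0.991, -0.0, -0.002]
contact_force: [-0.3, 0.4, -4.8]
opening: 0.498
grip_force: 30.0
t: 12.28
position: [0.5302, 0.1634, 0.1133]
tool_rot: [-0.132, 0.991, 0.0, 0.001]
contact_force: [0.2, -0.1, -5.7]
opening: 0.506
grip_force: 30.0
t 12.28 tcp [530.2 163.4 113.3] y-dir 105.19 F [ 0.2 -0.1 -5.7] grip 30.0 open mm 47.6 j6 -1.6
10151 axis v,z [  0.4 119.1] flat elev deg (0=+v,90=up) 43.9 cost 0.695
axis xy [0.5299 0.1628]
```

```bash
python3 -m jog '0.01 -0.05 -0.15 0 4;0 0 -0.1 0 4;0 0 -0.05 0 4;0 0 0 0 4;0 0 0 0 4'
python3 -m jog '0 0 -0.05 0 4;0 0 0 0 4;0 0 -0.05 0 4;0 0 0 0 4;0 0 0 0 4'
```

```text
t: 12.75
position: [0.5301, 0.1631, 0.1099]
tool_rot: [-0.132, 0.991, 0.0, 0.0]
contact_force: [-1.4, 1.8, 1.1]
opening: 0.504
grip_force: 30.0
t: 13.17
position: [0.5302, 0.1633, 0.1096]
tool_rot: [-0.132, 0.991, 0.0, 0.001]
contact_force: [-4.7, 3.9, 10.1]
opening: 0.504
grip_force: 30.0
```

```bash
python3 -m jog '0 0 0.05 0 4;-0.1 -0.026 0 0 4;-0.1 -0.026 0 0 4;-0.1 -0.026 0 0 4;0 0 0 0 4'
python3 -m jog '-0.1 -0.026 0 0 4;0 0 0 0 4;0 0 0 0 4;0 0 0 0 4;0 0 0 0 4'
python3 -m jog '-0.06 -0.016 0 0 4;0 0 0 0 4;0 0 0 0 4;0 0 0 0 4;0 0 0 0 4'
```

```text
t: 13.58
position: [0.5277, 0.1627, 0.1096]
tool_rot: [-0.132, 0.991, 0.001, 0.001]
contact_force: [1.4, 6.6, 1.6]
opening: 0.507
grip_force: 30.0
t: 14.0
position: [0.5271, 0.1625, 0.1096]
tool_rot: [-0.132, 0.991, 0.001, 0.002]
contact_force: [5.4, 6.6, 0.0]
opening: 0.502
grip_force: 30.0
t: 14.42
position: [0.527, 0.1624, 0.1097]
tool_rot: [-0.132, 0.991, 0.001, 0.003]
contact_force: [9.7, 7.0, -1.1]
opening: 0.505
grip_force: 30.0
```

```bash
python3 -m jog '-0.1 -0.026 0 0 4;0 0 0 0 4;0 0 0 0 4;0 0 0 0 4;0 0 0 0 4'
python3 - <<'E'
from h import *
tool(); roll("wrist",(.53,.1625),a=15.1,zb=.091,lo=-40,hi=-10,name="pics/w9.png")
x=cv2.imread("pics/w9.png");
E
```

```text
t: 14.83
position: [0.527, 0.1623, 0.11]
tool_rot: [-0.132, 0.991, 0.001, 0.004]
contact_force: [16.7, 9.4, -4.0]
opening: 0.502
grip_force: 30.0
t 14.83 tcp [527.  162.3 110. ] y-dir 105.17 F [16.7  9.4 -4. ] grip 30.0 open mm 47.2 j6 -1.6
7818 axis v,z [  0.2 116.3] flat elev deg (0=+v,90=up) 46.9 cost 3.178
axis xy [0.5299 0.1627]
```

View pics/w9.png

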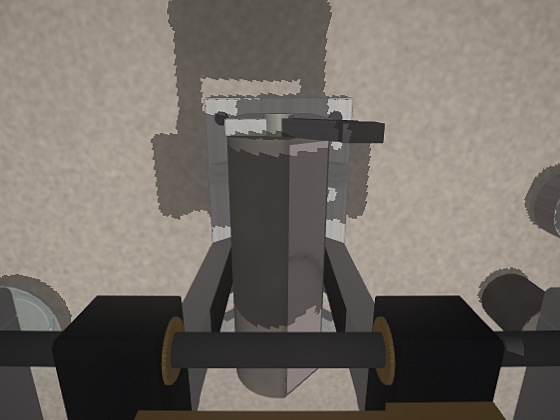

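The core's end is up against the end plate at about (270,130). The pointer and the flat both lean right. I'll ease the push, seat it, then let go gently.

```bash
python3 -m jog '0.17 0.045 0 0 4;0 0 -0.05 0 4;0 0 0 0 4;0 0 0 0 4;0 0 0 0 4'
python3 -m jog '0 0 0 0 4;0 0 0 0 4;0 0 0 0 4;0 0 0 0 4;0 0 0 0 4' 5
python3 -m jog '0 0 0 0 4.9;0 0 0 0 5.1;0 0 0 0 5.4;0 0 0 0 6;0 0 0 0 6.5'
python3 -m jog '0 0 0 0 6.5;0 0 0 0 6.5;0 0 0 0 6.5;0 0 0 0 6.5;0 0 0 0 6.5'
python3 - <<'E'
from h import *
tool()
for c,lo,hi in (("wrist",-42,-10),("wrist",-37,10)):
  roll(c,(.5265,.1617),a=15.1,zb=.096,lo=lo,hi=hi,name="pics/w10.png")
E
```

```text
t: 15.3
position: [0.5271, 0.1625, 0.1096]
tool_rot: [-0.132, 0.991, 0.0, 0.002]
contact_force: [2.0, 7.1, 7.0]
opening: 0.501
grip_force: 30.0
t: 15.72
position: [0.5267, 0.1625, 0.1092]
tool_rot: [-0.132, 0.991, 0.001, 0.001]
contact_force: [-1.0, 5.9, 3.8]
opening: 0.51
grip_force: 5.0
t: 16.13
position: [0.526, 0.1617, 0.1083]
tool_rot: [-0.132, 0.991, -0.0, -0.0]
contact_force: [-0.7, -0.1, -0.2]
opening: 0.673
grip_force: 0.0
t: 16.55
position: [0.5261, 0.1619, 0.1085]
tool_rot: [-0.132, 0.991, -0.0, 0.0]
contact_force: [0.5, -0.3, 0.1]
opening: 0.694
grip_force: 0.0
t 16.55 tcp [526.1 161.9 108.5] y-dir 105.2 F [ 0.5 -0.3  0.1] grip 0.0 open mm 65.2 j6 -1.6
6684 axis v,z [  0.5 115.5] flat elev deg (0=+v,90=up) 43.5 cost 0.331
axis xy [0.5264 0.1621]
13133 axis v,z [ -5.4 117.8] flat elev deg (0=+v,90=up) 108.1 cost 6.2
axis xy [0.5279 0.1565]
```

```bash
python3 -m jog '0 0 1 0 6.5;0 0 2 0 6.5;0 0 3 0 6.5;0 0 3 0 6.5;0 0 3 0 6.5'
python3 -m jog '1 0 3 0 6.5;1 0 2 0 6.5;1 0 0 0 6.5;0 0 0 0 6.5;0 0 0 0 6.5'
python3 - <<'E'
from h import *
tool()
im,d,P=cloud("wrist"); cv2.imwrite("pics/w11.png",im)
p,S=roll("wrist",(.5265,.1617),a=15.1,zb=.096,lo=-55,hi=50)
for lo,hi in ((-55,-20),(-20,15),(15,50)): roll("wrist",(.5265,.1617),a=15.1,zb=.096,lo=lo,hi=hi)
# ends along u
u=np.array([np.cos(np.radians(15.1)),np.sin(np.radians(15.1))]);v=np.array([-u[1],u[0]])
e=P[...,:2]-[.5262,.1615]; m=(abs(e@v+.008)<.008)&(P[...,2]>.125)&(P[...,2]<.15)&(abs(e@u)<.1); s=(e@u)[m]*1000
print("core span u",np.percentile(s,[.3,99.7]).round(1))
m=(abs(e@v+.008)<.012)&(P[...,2]>.108)&(P[...,2]<.1215)&((e@u)<-.05); s=(e@u)[m]*1000; print("plate top u",m.sum(),np.percentile(s,[1,50,99]).round(1) if m.sum() else "")
E
```

```text
t: 17.07
position: [0.5258, 0.1618, 0.2306]
tool_rot: [-0.132, 0.991, 0.0, 0.0]
contact_force: [0.2, -0.2, 0.2]
opening: 0.693
grip_force: 0.0
t: 17.48
position: [0.5557, 0.1618, 0.2782]
tool_rot: [-0.132, 0.991, -0.0, -0.0]
contact_force: [0.3, 0.3, -0.7]
opening: 0.693
grip_force: 0.0
t 17.48 tcp [555.7 161.8 278.2] y-dir 105.18 F [ 0.3  0.3 -0.7] grip 0.0 open mm 65.1 j6 -1.62
6060 axis v,z [  0.3 115.5] flat elev deg (0=+v,90=up) 43.3 cost 0.61
axis xy [0.5264 0.162 ]
2319 axis v,z [  0.4 115.4] flat elev deg (0=+v,90=up) 43.2 cost 0.837
axis xy [0.5264 0.162 ]
1837 axis v,z [  0.3 115.6] flat elev deg (0=+v,90=up) 43.5 cost 0.14
axis xy [0.5264 0.162 ]
1905 axis v,z [  0.3 115.5] flat elev deg (0=+v,90=up) 43.3 cost 0.783
axis xy [0.5264 0.162 ]
core span u [-64.1  64.9]
plate top u 183 [-74.3 -69.9 -65.6]
```

View pics/w11.png

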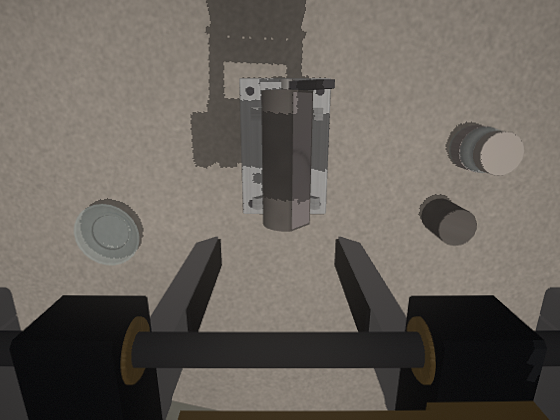

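The core lies fully in the vees, seated at (287,155) with its axis at z = 115.5 mm. Its end is at the plate to within about 1 mm and the flat is at 43.3°. The dish, stub and jar are undisturbed. To make sure it touches the plate, I'll nudge the free end with closed fingers.

```bash
python3 -m jog '3.1 1.2 0 0 0;3.1 1.24 0 0 0;0 0 -2 0 0;0 0 -3 0 0;0 0 -3 0 0'
python3 -m jog '0 0 -3 0 0;0 0 -3 0 0;0 0 -1.5 0 0;0 0 -0.7 0 0;0 0 0 0 0'
python3 -m jog '-0.7 -0.19 0 0 0;-0.4 -0.11 0 0 0;0 0 0 0 0;0 0 0 0 0;0 0 0 0 0'
```

```text
t: 18.15
position: [0.6182, 0.1865, 0.1973]
tool_rot: [-0.132, 0.991, 0.0, 0.0]
contact_force: [0.6, -0.3, -0.3]
opening: 0.377
grip_force: 0.0
t: 18.57
position: [0.6173, 0.1861, 0.115]
tool_rot: [-0.132, 0.991, -0.0, -0.001]
contact_force: [-0.6, -0.6, 0.6]
opening: 0.021
grip_force: 0.0
t: 18.98
position: [0.6073, 0.1833, 0.1173]
tool_rot: [-0.132, 0.991, 0.0, 0.001]
contact_force: [-0.9, -0.5, 0.8]
opening: 0.007
grip_force: 0.0
```

```bash
python3 -m jog '-0.5 -0.13 0 0 0;-0.3 -0.08 0 0 0;-0.1 -0.03 0 0 0;0 0 0 0 0;0 0 0 0 0'
python3 -m jog '-0.1 -0.026 0 0 0;0 0 0 0 0;-0.1 -0.026 0 0 0;0 0 0 0 0;0 0 0 0 0'
```

```text
t: 19.4
position: [0.598, 0.1808, 0.1165]
tool_rot: [-0.132, 0.991, 0.0, 0.0]
contact_force: [-0.3, 1.0, 0.1]
opening: 0.007
grip_force: 0.0
t: 19.82
position: [0.5971, 0.1805, 0.1169]
tool_rot: [-0.132, 0.991, 0.0, 0.002]
contact_force: [9.1, 2.6, -1.5]
opening: 0.009
grip_force: 4.4
```

```bash
python3 -m jog '-0.1 -0.026 0 0 0;0 0 0 0 0;0 0 0 0 0;0 0 0 0 0;0 0 0 0 0'
```

```text
t: 20.23
position: [0.5971, 0.1805, 0.1174]
tool_rot: [-0.132, 0.991, 0.0, 0.003]
contact_force: [14.9, 3.2, -1.7]
opening: 0.005
grip_force: 7.5
```

```bash
python3 -m jog '0.3 0.08 0 0 0;1 0.26 0 0 0;1 0.26 0 0 0;0 0 2 0 0;0 0 3 0 0'
python3 -m jog '0 0 4 0 3;0 0 4 0 6.5;0 0 3 0 6.5;-3 -1 0 0 6.5;-3 -1 0 0 6.5'
python3 -m jog '0 0 0 0 6.5;0 0 0 0 6.5;0 0 0 0 6.5;0 0 0 0 6.5;0 0 0 0 6.5'
python3 - <<'E'
from h import *
tool()
for lo,hi in ((-50,-5),(0,50)): roll("wrist",(.5265,.1617),a=15.1,zb=.096,lo=lo,hi=hi)
im,d,P=cloud("wrist")
u=np.array([np.cos(np.radians(15.1)),np.sin(np.radians(15.1))]);v=np.array([-u[1],u[0]])
e=P[...,:2]-[.5262,.1615]; m=(abs(e@v+.008)<.008)&(P[...,2]>.125)&(P[...,2]<.15)&(abs(e@u)<.1)
print(np.percentile((e@u)[m]*1000,[.3,99.7]).round(1))
for n in ("dish","stub","jar"):
    im,d,P=(cloud("top")); q=r.look_for("top",n)[0]; print(n,q["p"],q["position"])
E
```

```text
t: 20.65
position: [0.6169, 0.1858, 0.1637]
tool_rot: [-0.132, 0.991, -0.0, -0.003]
contact_force: [-0.0, -0.4, -0.5]
opening: 0.006
grip_force: 0.0
t: 21.07
position: [0.5583, 0.1661, 0.2778]
tool_rot: [-0.132, 0.991, 0.0, 0.001]
contact_force: [-0.2, 0.1, 0.5]
opening: 0.322
grip_force: 0.0
t: 21.48
position: [0.5587, 0.1662, 0.2761]
tool_rot: [-0.132, 0.991, -0.0, -0.0]
contact_force: [-0.2, -0.1, -0.3]
opening: 0.673
grip_force: 0.0
t 21.48 tcp [558.7 166.2 276.1] y-dir 105.2 F [-0.2 -0.1 -0.3] grip 0.0 open mm 63.2 j6 -1.61
2865 axis v,z [  0.4 115.5] flat elev deg (0=+v,90=up) 43.0 cost 0.718
axis xy [0.5264 0.1621]
2726 axis v,z [  0.3 115.6] flat elev deg (0=+v,90=up) 43.3 cost 0.601
axis xy [0.5264 0.162 ]
[-64.1  65.2]
dish 0.66 [153.9, 341.0]
stub 0.95 [211.7, 140.4]
jar 0.98 [257.1, 140.6]
```

```bash
python3 -c "
from cell import r
print(r.finish_job())"
```

```text
the job is handed in; nothing more can be done
None
```

The job is handed in: the core lies in both vees, pushed up against the end plate and let go, its flat facing the pointer's way (measured about 43° against 45°), with the dish, stub and jar where they were.

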